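Park the sprung jaw of a phone holder and slide the phone in

ROBOT

A 6-joint arm with a two-finger parallel gripper is mounted at the origin on the work surface; the furniture and walls round the work are solid. World frame = base frame: x ahead of the robot, y to its left, z up, the work surface at z = 0. Lengths are in m, angles in rad, forces in N, time in s.
With the tool pointing down it reaches from about 0.25 to 0.775 m from the base axis. Payload 4 kg.
Tool frame: the origin (TCP) lies on the mounting face of the last link; the fingertips stand 199 mm ahead of it and the grasp point (between the pads) lies 180 mm ahead of it (robot.tip_extent is the distance from the TCP to the fingertips, in m); y points along the fingers, x is the direction in which the jaws open and shut, and the axes are right-handed (so a half turn about y gives the same grasp; the last joint's range is limited). The gripper opens to 94 mm and grips with 3 to 60 N. Pads are 16 mm wide; open, the fingers measure 119 mm over their backs; the gripper's body (75 mm by 177 mm) begins 78 mm behind the grasp point.
Start: joints at [-1.293, 0.087, 1.371, -0, 1.684, -0.103], TCP at [0.204, -0.511, 0.405] pointing down, gripper open.
Joint ranges: [-3.1, 3.1], [-0.76, 2.03], [0.27, 2.55], [-1.08, 4.22], [0.17, 2.65], [-2.57, 2.57]. Speed limits (rad/s): [2.79, 2.79, 3.14, 3.14, 3.14, 3.14].

INTERFACE

Orientations are given as [roll, pitch, yaw] about the fixed x, y, z axes, in that order (R = Rz(yaw) Ry(pitch) Rx(roll)).
In Python, from workcell import robot, kinematics, cams, job gives the robot as it stands. Calls block until the motion is done:
- robot.goto(position, orientation): joint-space move of the TCP to a pose.
- robot.line_to(position, attitude=None, feed=0.15): straight line of the TCP; attitude=None keeps the orientation; feed is the mean speed in m/s.
- robot.goto_joints(angles): joint-space move.
- robot.gripper_to(opening, strength=None): finger opening in m; strength is the grip in N (None keeps the last); returns when the fingers have stopped.
- robot.wait(seconds).
- kinematics.inverse_kinematics(position, orientation): joint angles nearest the present ones, or None.
- cams.camera(name): name is "scene" or "top"; returns the picture (400x640x3 uint8, red, green, blue); there is no depth.
- cams.camera_params(name): a dict with "fx", "fy", "cx", "cy" (pixels), "cam_to_world" (4x4, takes a point from camera to world coordinates). Camera axes: x right, y down, z forward; pixel columns grow to the right and rows downward; lengths in m; the calibration is good to about 2 mm. A picture is of the moment at which its call begins. camera_params takes no time and is no camera call.
A pose or a line that the arm cannot do raises robot.MotionError and nothing moves.
- job.hand_in(): hands the job in, once; it reports no verdict.
Trained networks look in the newest picture that a camera, given by its name, has taken for a name from the list of things; names that differ only in an ending like _2 or _b are one class to them, and where a whole thing is asked for, a point or a joint stands for the part that bears it (a point fixed in the world has none). Each returns a list of dicts, best first, with "confidence" (0 to 1); they miss things now and then, are a little off and sometimes report something else, mostly with a low value. They report only what shows in the picture. A call takes as long as a camera call. They do not tell look-alikes from the thing itself.
- cams.search_frame(name, camera): "extent" ([left, top, right, bottom] in pixels, round what is visible of it).
- cams.trace(name, camera): "pixels" (400x640 bool, what is visible of it) and "extent" ([left, top, right, bottom] in pixels, round what is visible of it).
Readings, each from a call of its own:
- robot.current_time(): time.
- robot.current_qpos(): joint angles.
- robot.current_qd(): joint speeds.
- robot.current_effort(): joint torques, N m.
- robot.current_tool_pos(): TCP position.
- robot.current_tcp_rot(): TCP orientation.
- robot.current_ft_force(): force on the tool from outside, world axes, zero at the start.
- robot.current_wrist_torque(): the same for the moment, N m.
- robot.current_gripper_width(): finger opening in m.
Only numpy, scipy, OpenCV 4.12 (cv2) and the standard library are available. Lean on these libraries where they do the work, as an engineer would, in place of code of your own. Each camera call takes 0.05 s, during which the arm holds its last target.

TASK

Load the black key phone into the repair holder without picking anything up. Push the jaw's orange tab to open the jaw past the red stop pin and let go, so that it springs back and rests parked open on the pin; then push the phone along the bed into the nest until it meets the back stop. Leave the jaw parked and the phone flat on the bed, and do not disturb the grey phone, the dish or the solder spool.

Things in the scene. Friction and masses are not known exactly. Their poses are not given: they have to be found in the camera images.
- holder: Aluminium phone holder fixed to the bench: base plate 272 x 152 x 12 mm (x -167 to 105, y -106 to 46). Origin on its underside; x runs along the nest from the open front end to the back stop, y to the left, z up. Its top, z = 12, is the flat bed. A black fence runs along its left (inner face y = 30, top z = 26); the nest lies between fence and blue jaw. The front and right of the bed before the nest are open
- back_stop (a point): Point on the face of the black back stop that ends the nest, at the holder's x = 80, y = 5, z = 20 mm; the stop spans y -18 to 42, top z = 26
- jaw (a joint): Opening of the blue sprung jaw, m: 0 shut (nest 32 mm wide), grows as it is pushed to the holder's -y; hard stop at 0.040. The spring pushes it back with about 3 N at 0, 7 N at 0.040. At about 0.023 its tooth has passed the stop pin, which pops up behind it (push to 0.030 to be sure); let go, it returns and rests on the pin at about 0.022: parked, nest about 54 mm wide. Let go earlier, it shuts
- tab_face (a point): Centre of the left (+y) face of the orange push tab standing on the jaw; push here to the holder's -y. Tab 36 mm long (holder x), 10 mm thick, from z = 30 to 80 mm; this point is at holder x = 32, y = -7 (jaw shut), z = 55 and moves with the jaw. The jaw itself: nest-side face at y = -2 when shut, x -10 to 75, top z = 31, with a slanted lead-in out to x = -31
- stop_pin (a joint): How far the red sprung stop pin (8 mm thick, behind the nest's right rear corner) is pressed down, m: 0 up, at most 0.012. Pressing it down while the jaw is parked lets the jaw shut
- phone_center (a point): Centre (half-way up) of the black key phone, 108 x 46 x 16 mm, its x axis along the 108 mm, z up. It lies loose on the bed before the nest, roughly in line with it. Fully home its far end touches the back stop: centre at the holder's x = 26, and it lies between fence and jaw
- grey_phone: Grey key phone 108 x 46 x 16 mm lying on the bench, origin under its centre: leave alone
- dish: Round blue-grey dish, 84 mm across, 16 mm high, origin under its centre: leave alone
- solder: Solder spool with green flanges, 34 mm across, 26 mm high, origin under its centre: leave alone
Mind the look-alikes: they are no part of the job. Leave any purple look-alike of the part that bears phone_center alone.

How it is judged:
On the way, in this order (a step that is already met when the one before it is completed fails the run):
1. the jaw, let go, rests parked open on the raised stop pin (value of joint jaw between 0.019 and 0.025 m and value of joint stop_pin below 0.003 m and contact force between each of the arm, the fingers and jaw below 0.3 N), for 0.2 s.
2. the phone is home against the back stop (x of phone_center in the frame of holder above 0.021 m), for 0.2 s.
At the end, for the whole second after the job is handed in: The jaw rests parked on the raised stop pin (opening 19 to 26 mm, pin less than 3 mm down); the phone lies flat and still between fence and jaw, its far end within 5 mm of the back stop (value of joint jaw between 0.019 and 0.026 m and value of joint stop_pin below 0.003 m and x of phone_center in the frame of holder between 0.021 and 0.03 m and y of phone_center in the frame of holder between -0.006 and 0.011 m and z of phone_center in the frame of holder below 0.025 m and angle between the x axis of phone_center and the x axis of holder, either way round below 0.12 rad and angle between phone_center's own z axis and vertical below 0.08 rad and linear speed of phone below 0.01 m/s); the robot touches nothing.
It fails at once if the phone is lifted off the bed or carried (z of phone_center in the frame of holder above 0.032 m).
It fails at once if the phone is tipped up (angle between phone_center's own z axis and vertical above 0.35 rad).
It fails at once if the grey phone, the dish or the solder spool is disturbed (moved more than 2 cm) (distance of any of grey_phone, dish, solder from where it was at the start of the episode above 0.02 m).
It also fails if it takes over 61 s, if anything falls off the work surface, if the arm or the gripper's body presses on something with over 40 N, if the wrist force passes 120 N, or if a joint passes its speed limit or range.

## Working session

There is one attempt and no reset: what is moved stays moved. The work goes in short steps, each a Python script; the robot and the scene stay as the last script left them, time stands still between calls to the robot, and variables do not carry over. Pictures are saved under pics/ and viewed, and the job is handed in when it is done.

```bash
mkdir -p pics; ls
python3 - <<'E'
from workcell import robot, kinematics, cams, job
import cv2,numpy as np
for n in("scene","top"):
    im=cams.camera(n); cv2.imwrite(f"pics/{n}0.png",im[:,:,::-1])
    p=cams.camera_params(n); print(n,p['fx'],p['fy'],p['cx'],p['cy']); print(np.round(p['cam_to_world'],3))
    for t in("holder","tab_face","jaw","phone_center","stop_pin","grey_phone","dish","solder"):
        print(t,[(np.round(d['extent']).tolist(),round(d['confidence'],2)) for d in cams.search_frame(t,n)])
print(robot.current_time(),robot.current_tool_pos(),robot.current_tcp_rot())
E
```

```text
pics
scene 405.66231441385366 405.66231441385366 317.3496350087087 199.4525565869953
[[-0.269  0.837 -0.476  1.038]
 [ 0.963  0.234 -0.133  0.04 ]
 [-0.    -0.494 -0.869  1.011]
 [ 0.     0.     0.     1.   ]]
holder [([200.0, 150.0, 298.0, 241.0], 0.62)]
tab_face [([210.0, 190.0, 255.0, 222.0], 0.89), ([328.0, 260.0, 341.0, 275.0], 0.57)]
jaw [([196.0, 149.0, 298.0, 243.0], 0.58), ([214.0, 190.0, 256.0, 226.0], 0.57)]
phone_center [([256.0, 165.0, 286.0, 195.0], 0.93), ([301.0, 211.0, 334.0, 247.0], 0.93)]
stop_pin []
grey_phone []
dish []
solder [([328.0, 261.0, 340.0, 275.0], 0.64)]
top 500.84885082197627 500.84885082197627 319.7082994368998 200.55469577194452
[[-0.013 -0.99   0.141  0.347]
 [-1.     0.015  0.012 -0.089]
 [-0.014 -0.14  -0.99   1.234]
 [ 0.     0.     0.     1.   ]]
holder [([370.0, 142.0, 463.0, 263.0], 0.88), ([214.0, 247.0, 253.0, 278.0], 0.42)]
tab_face [([404.0, 153.0, 451.0, 198.0], 0.85), ([386.0, 199.0, 413.0, 244.0], 0.28)]
jaw [([406.0, 150.0, 457.0, 197.0], 0.97)]
phone_center [([307.0, 166.0, 349.0, 195.0], 0.95), ([384.0, 196.0, 415.0, 244.0], 0.87), ([370.0, 142.0, 459.0, 262.0], 0.25)]
stop_pin []
grey_phone [([272.0, 252.0, 316.0, 279.0], 0.83)]
dish [([213.0, 244.0, 253.0, 278.0], 0.95)]
solder [([294.0, 134.0, 307.0, 150.0], 0.57)]
0.9 [ 0.20442228 -0.51060713  0.40471541] [-1.57080877e+00 -1.16857355e-04 -1.19000033e+00]
```

Run:
```python
import cv2
a=cv2.imread("pics/top0.png"); cv2.imwrite("pics/top0c.png",cv2.resize(a[120:300,200:480],None,fx=2.8,fy=2.8,interpolation=cv2.INTER_CUBIC))
a=cv2.imread("pics/scene0.png"); cv2.imwrite("pics/scene0c.png",cv2.resize(a[130:300,170:370],None,fx=3.4,fy=3.4,interpolation=cv2.INTER_CUBIC))
```

```text
(no output)
```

View pics/top0.png

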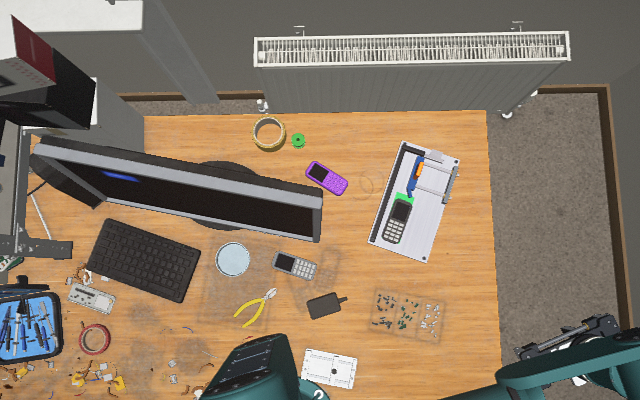

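View pics/scene0.png

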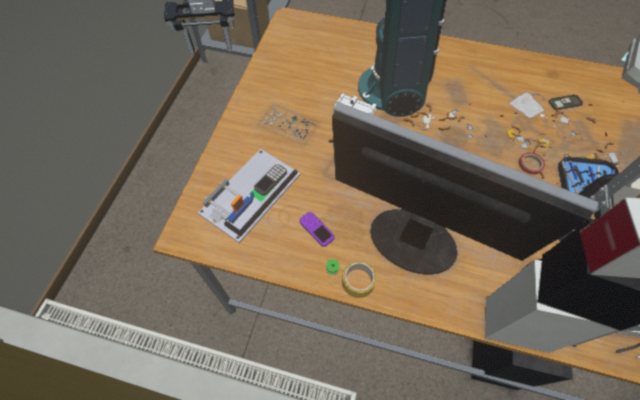

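```bash
sleep 1
```

```text
(no output)
```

View pics/top0c.png

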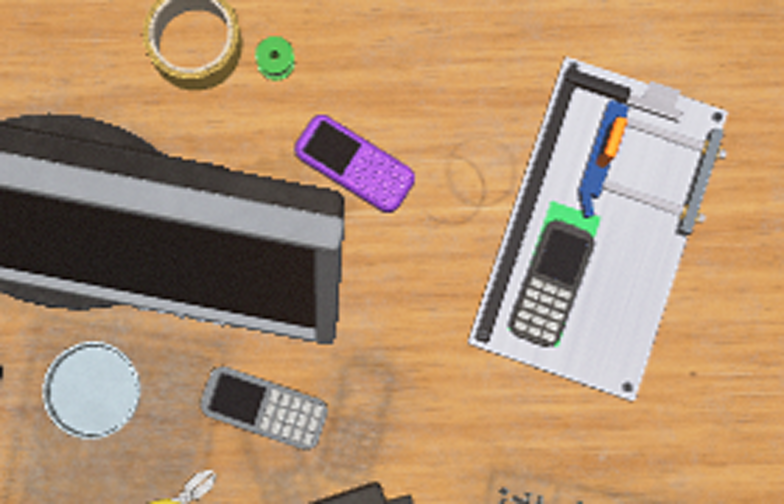

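View pics/scene0c.png

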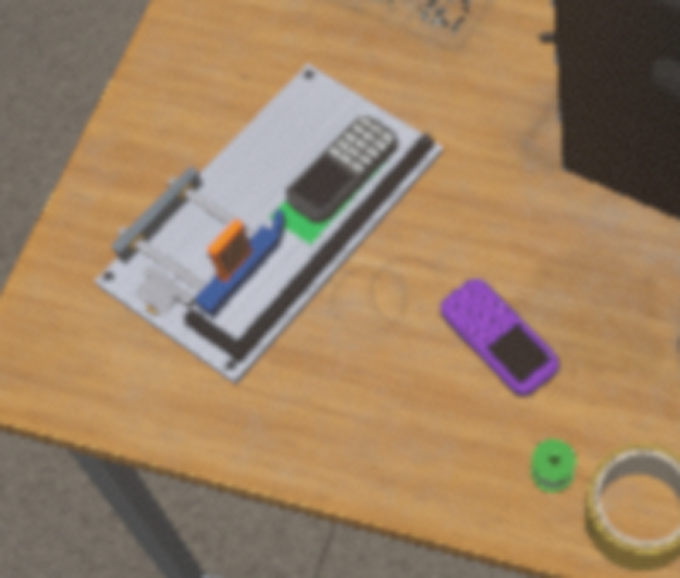

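```bash
cat > h.py <<'E'
from workcell import robot, kinematics, cams, job
import numpy as np,cv2
def proj(n,P):
    p=cams.camera_params(n);M=np.linalg.inv(p['cam_to_world']);c=np.atleast_2d(P)@M[:3,:3].T+M[:3,3]
    return np.c_[p['fx']*c[:,0]/c[:,2]+p['cx'],p['fy']*c[:,1]/c[:,2]+p['cy']]
def unproj(n,uv,z):
    p=cams.camera_params(n);T=p['cam_to_world'];uv=np.atleast_2d(uv)
    d=np.c_[(uv[:,0]-p['cx'])/p['fx'],(uv[:,1]-p['cy'])/p['fy'],np.ones(len(uv))]@T[:3,:3].T
    return T[:3,3]+d*((z-T[2,3])/d[:,2])[:,None]
def h2w(q,P):
    P=np.atleast_2d(P);c,s=np.cos(q[2]),np.sin(q[2])
    return np.c_[q[0]+c*P[:,0]-s*P[:,1],q[1]+s*P[:,0]+c*P[:,1],P[:,2]]
def w2h(q,P):
    P=np.atleast_2d(P);c,s=np.cos(q[2]),np.sin(q[2]);d=P-[q[0],q[1],0]
    return np.c_[c*d[:,0]+s*d[:,1],-s*d[:,0]+c*d[:,1],P[:,2]]
E
python3 - <<'E'
from h import *
from scipy.optimize import least_squares
C=np.array([[.105,.046,.012],[.105,-.106,.012],[-.167,-.106,.012],[-.167,.046,.012]])
t=np.array([[567,57],[727,108],[634,399],[470,345]])/2.8+[200,120]
s=np.array([[236,382],[96,282],[308,65],[441,150]])/3.4+[170,130]
print(unproj("top",t,.012),unproj("scene",s,.012))
for use in("t","s","ts"):
    def f(q):
        r=[]
        if"t"in use:r.append(proj("top",h2w(q,C))-t)
        if"s"in use:r.append(proj("scene",h2w(q,C))-s)
        return np.concatenate(r).ravel()
    o=least_squares(f,[.4,-.25,-.3]);q=o.x;print(use,q,np.round(o.fun,1))
np.save("q.npy",q)
m=cams.camera("top")
tr=[d for d in cams.trace("phone_center","top")]
for d in tr:
    print(d['extent'],d['confidence'],d['pixels'].sum())
    e=d['extent']
    pts=np.argwhere(d['pixels'])[:,::-1].astype(np.float32)
    r=cv2.minAreaRect(pts);b=unproj("top",cv2.boxPoints(r),.028)
    print(w2h(q,b).round(4).tolist(), w2h(q,unproj("top",[r[0]],.024)))
# overlay
a=m[:,:,::-1].copy();a=cv2.resize(a,None,fx=4,fy=4,interpolation=cv2.INTER_CUBIC)
def dr(P,col):
    u=proj("top",h2w(q,P))*4+2
    cv2.polylines(a,[u.round().astype(int)],True,col,1)
dr(C,(0,0,255))
dr([[.014,-.007,.08],[.05,-.007,.08],[.05,-.017,.08],[.014,-.017,.08]],(255,0,255))
dr([[-.167,.03,.026],[.08,.03,.026],[.08,-.018,.026]],(0,255,255))
dr([[-.01,-.002,.031],[.075,-.002,.031]],(255,255,0))
cv2.imwrite("pics/ov.png",a[540:1080,1440:1900])
E
```

```text
[[ 0.66972932 -0.28298008  0.012     ]
 [ 0.62082393 -0.42290492  0.012     ]
 [ 0.36578197 -0.32954366  0.012     ]
 [ 0.4142566  -0.18952926  0.012     ]] [[ 0.67430613 -0.27863156  0.012     ]
 [ 0.62194918 -0.4208778   0.012     ]
 [ 0.36790188 -0.3277075   0.012     ]
 [ 0.42280014 -0.18655184  0.012     ]]
t [ 0.55705068 -0.28853846 -0.3471099 ] [-0.8 -0.7  0.4  0.4  0.8  0.8 -0.5 -0.6]
s [ 0.56093058 -0.2859506  -0.35237063] [-0.3  0.3 -0.4  0.2  0.  -0.1  0.7 -0.6]
ts [ 0.55839712 -0.28763325 -0.34864159] [-1.1 -1.2  0.1 -0.   0.3  0.2 -0.9 -1.2 -0.4 -0.7 -0.6 -0.5 -0.5 -0.9
  0.3 -1.6]
[386.4, 196.8, 412.6, 242.3] 0.98 837
[[-0.1489, 0.0217, 0.028], [-0.0399, 0.017, 0.028], [-0.0417, -0.0301, 0.028], [-0.1504, -0.0249, 0.028]] [[-0.09495969 -0.00447197  0.024     ]]
[304.7, 161.7, 349.6, 193.4] 0.95 803
[[-0.065, 0.2482, 0.028], [-0.0169, 0.2387, 0.028], [-0.0401, 0.1334, 0.028], [-0.0877, 0.1433, 0.028]] [[-0.05183876  0.19093756  0.024     ]]
```

View pics/ov.png

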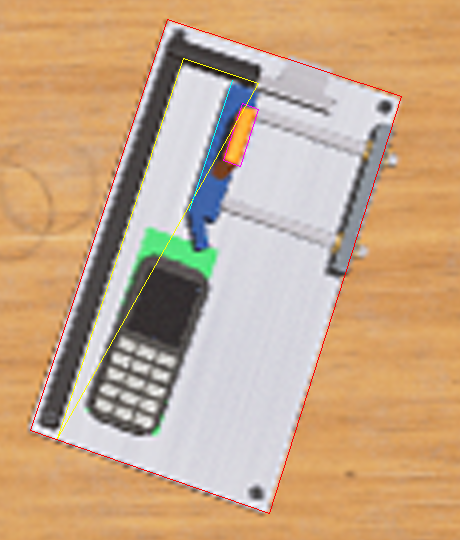

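Run:
```python
from h import *
q=np.load("q.npy")
a=cv2.imread("pics/top0.png")[180:270,270:360];b=cv2.imread("pics/scene0.png")[90:200,310:420]
cv2.imwrite("pics/mon.png",np.hstack([cv2.resize(a,(400,400)),cv2.resize(b,(400,400))]))
def ray(n,uv):
    T=cams.camera_params(n)['cam_to_world'];o=T[:3,3];return o,unproj(n,[uv],0)[0]-o
def tri(t,s):
    o1,d1=ray("top",t);o2,d2=ray("scene",s)
    k=np.linalg.lstsq(np.c_[d1,-d2],o2-o1,rcond=None)[0];A=o1+k[0]*d1;B=o2+k[1]*d2;return (A+B)/2,np.linalg.norm(A-B)
print(tri((323,187),(335,107)),tri((321,240),(335,180)))
for n,P in dict(tab=[.032,.0175,.24],ph=[-.17,.003,.215],home=[-.036,.003,.215]).items():
    w=h2w(q,P)[0];print(n,w,w2h(q,w))
    for y in(-.349+np.pi/2-np.pi,-.349+np.pi/2,-.349):
        print(y,kinematics.inverse_kinematics(w,[-np.pi/2,0,y]))
```

```text
(array([ 0.48860021, -0.08110444,  0.39728311]), np.float64(0.006691240058165946)) (array([ 0.42319579, -0.07788225,  0.02624364]), np.float64(0.004172400237763335))
tab [ 0.5944503  -0.28211798  0.24      ] [[0.032  0.0175 0.24  ]]
-1.9197963267948965 [-0.52923565  0.40364624  1.31678001  0.          1.4211664   1.39056068]
1.2217963267948966 [-5.29235647e-01  4.03646244e-01  1.31678001e+00 -4.44089210e-16
  1.42116640e+00 -1.75103197e+00]
-0.349 [-0.52923565  0.40364624  1.31678001  0.          1.4211664  -0.18023565]
ph [ 0.39964958 -0.22673809  0.215     ] [[-0.17   0.003  0.215]]
-1.9197963267948965 [-0.63955426  0.00804607  1.843302    0.          1.29024459  1.28024207]
1.2217963267948966 [-6.39554256e-01  8.04606607e-03  1.84330200e+00 -4.44089210e-16
  1.29024459e+00 -1.86135058e+00]
-0.349 [-0.63955426  0.00804607  1.843302    0.          1.29024459 -0.29055426]
home [ 0.52558783 -0.27251536  0.215     ] [[-0.036  0.003  0.215]]
-1.9197963267948965 [-0.5740834   0.28857229  1.52218473  0.          1.33083563  1.34571293]
1.2217963267948966 [-5.74083399e-01  2.88572293e-01  1.52218473e+00 -4.44089210e-16
  1.33083563e+00 -1.79587973e+00]
-0.349 [-0.5740834   0.28857229  1.52218473  0.          1.33083563 -0.2250834 ]
```

View pics/mon.png

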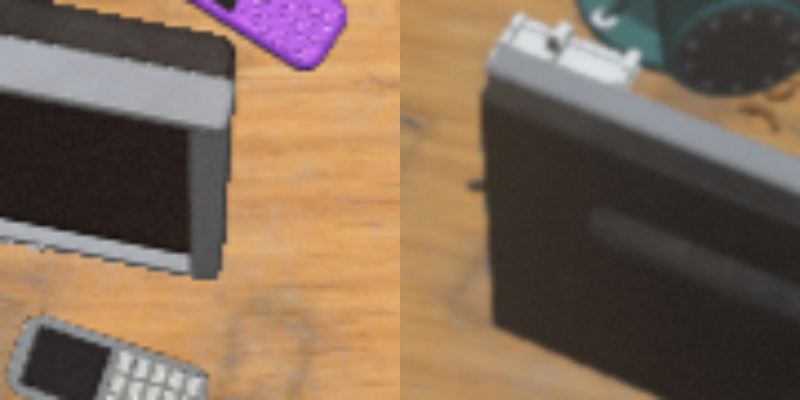

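```bash
cat >> h.py <<'E'
q=np.load("q.npy")
R=[-np.pi/2,0,q[2]-np.pi/2]
def P(x,y,tipz): return h2w(q,[x,y,tipz+robot.tip_extent])[0]
def fh():
    f=robot.current_ft_force();c,s=np.cos(q[2]),np.sin(q[2]);return np.round([c*f[0]+s*f[1],-s*f[0]+c*f[1],f[2]],2)
def th():
    p=w2h(q,robot.current_tool_pos())[0];p[2]-=robot.tip_extent;return p.round(4)
E
python3 - <<'E'
from h import *
print(robot.tip_extent)
robot.gripper_to(0.0,10)
robot.goto(P(.032,.020,.15),R)
robot.line_to(P(.032,.020,.042),feed=.12)
print(robot.current_time(),th(),fh(),robot.current_gripper_width())
a=cams.camera("scene");b=cams.camera("top")
cv2.imwrite("pics/s1.png",np.hstack([cv2.resize(a[120:270,170:340],(400,353)),cv2.resize(b[130:280,350:500],(400,353))])[:,:,::-1])
E
```

```text
0.1992
5.1417 [0.0324 0.0199 0.0432] [-0.23 -0.3   0.4 ] 0.00022129418431364483
```

View pics/s1.png

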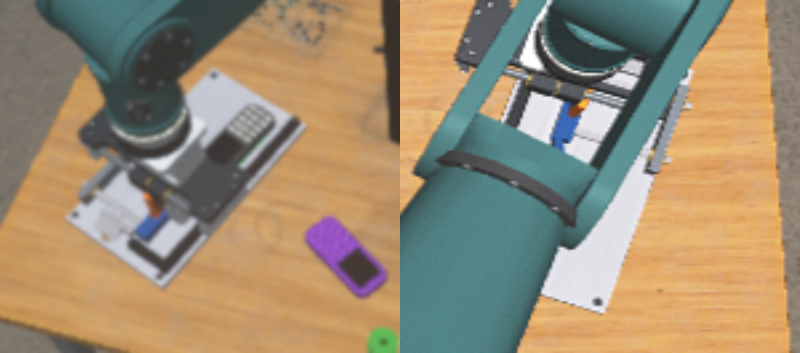

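Left: the fingers are down just on the nest side of the orange tab (about 150,200), and the phone is still at (240,130). Right: the arm blocks most of the view. Next I push the tab, watching the force.

Run:
```python
from h import *
y=.020;c=None
while y>-.012:
    y-=.002;robot.line_to(P(.032,y,.042),feed=.05);f=fh()
    if f[1]>1.6: c=y;break
print("contact",c,th(),f)
if c is not None:
    for d in(.01,.02,.026,.031):
        robot.line_to(P(.032,c-d,.042),feed=.05);print(th(),fh())
print(robot.current_time())
```

```text
contact 0.002 [0.032  0.0024 0.042 ] [-0.51  3.44  0.26]
[ 0.032  -0.0076  0.042 ] [0.01 4.04 0.93]
[ 0.0319 -0.0178  0.042 ] [-1.76  4.78  0.4 ]
[ 0.0319 -0.0235  0.042 ] [-0.34  6.68  1.25]
[ 0.0319 -0.0283  0.042 ] [-1.06  6.44  1.  ]
8.7083
```

Run:
```python
from h import *
robot.line_to(P(.032,-.0265-.004,.042),feed=.05);print(th(),fh())
y=-.0305
for y in np.arange(-.0285,.012,.004):
    robot.line_to(P(.032,y,.042),feed=.05);print(round(y,4),fh())
robot.line_to(P(.032,.02,.042))
robot.line_to(P(.032,.02,.15),feed=.2)
robot.goto(P(-.24,-.06,.16),R)
print(robot.current_time(),th(),fh())
a=cams.camera("scene");b=cams.camera("top")
cv2.imwrite("pics/s2.png",np.hstack([cv2.resize(a[120:270,170:340],(400,353)),cv2.resize(b[130:280,350:500],(400,353))])[:,:,::-1])
```

```text
[ 0.0319 -0.0296  0.042 ] [-1.67  5.71  2.1 ]
-0.0285 [-1.27  5.77  1.89]
-0.0245 [-0.41  6.35  1.9 ]
-0.0205 [-0.2   5.44  1.22]
-0.0165 [0.42 0.01 0.69]
-0.0125 [-0.06 -0.06 -1.05]
-0.0085 [ 0.9  -0.26  0.3 ]
-0.0045 [ 0.33  0.19 -0.64]
-0.0005 [ 0.71 -0.19  0.14]
0.0035 [ 0.07 -0.94  0.02]
0.0075 [-0.59  0.58  0.69]
0.0115 [-0.04 -0.82 -0.11]
13.7417 [-0.2394 -0.0601  0.1598] [-0.62  0.03 -0.01]
```

View pics/s2.png

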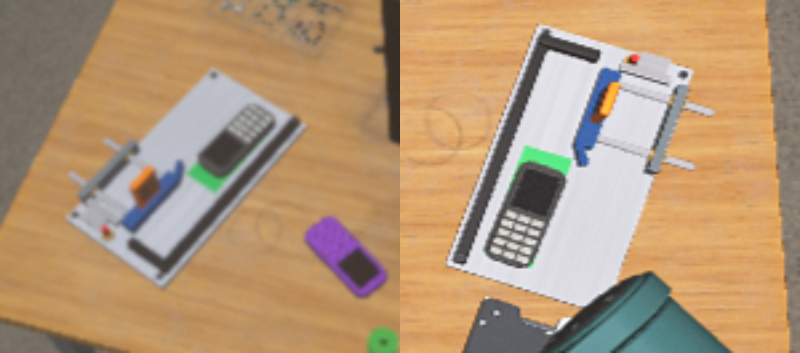

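Run:
```python
from h import *
b=cams.camera("top")
S=6;a=cv2.resize(b[:,:,::-1],None,fx=S,fy=S,interpolation=cv2.INTER_CUBIC)
def dr(Pt,col,closed=False):
    u=(proj("top",h2w(q,Pt))+.5)*S-.5
    cv2.polylines(a,[u.round().astype(int)],closed,col,1)
dr([[-.167,.03,.026],[.08,.03,.026],[.08,-.018,.026]],(0,255,255))
dr([[.075,-.024,.031],[-.01,-.024,.031]],(255,255,0))
for d in cams.trace("phone_center","top"):
    if d['extent'][0]>370:
        pts=np.argwhere(d['pixels'])[:,::-1].astype(np.float32);r=cv2.minAreaRect(pts)
        bb=w2h(q,unproj("top",cv2.boxPoints(r),.024));print(bb.round(4).tolist(),d['confidence'])
        cv2.polylines(a,[((cv2.boxPoints(r)+.5)*S).round().astype(int)],True,(0,0,255),1)
cv2.imwrite("pics/ov2.png",a[820:1420,2200:2800])
```

```text
[[-0.1486, 0.0197, 0.024], [-0.0426, 0.0173, 0.024], [-0.0433, -0.0292, 0.024], [-0.1491, -0.0263, 0.024]] 0.88
```

View pics/ov2.png

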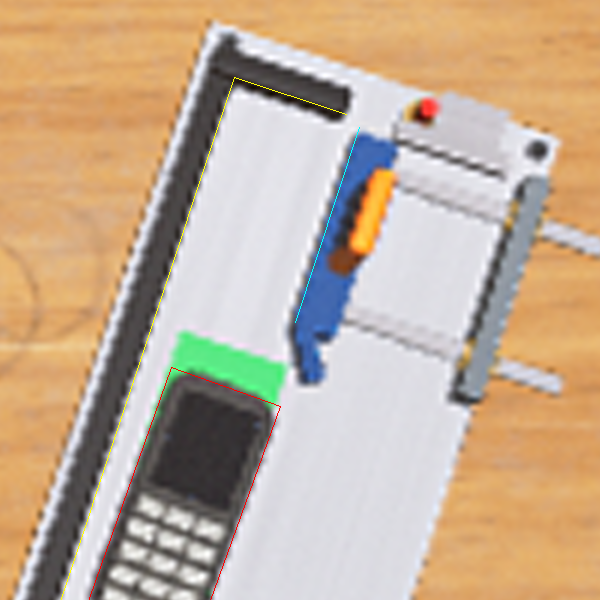

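Run:
```python
from h import *
robot.goto(P(-.095,-.065,.10),R)
robot.line_to(P(-.095,-.065,.018),feed=.12);print(th(),fh())
robot.line_to(P(-.095,-.045,.018),feed=.06);print(th(),fh())
for y in np.arange(-.043,-.0335,.002):
    robot.line_to(P(-.095,y,.018),feed=.04);print(th(),fh())
robot.line_to(P(-.095,-.065,.018),feed=.1)
robot.line_to(P(-.095,-.065,.12),feed=.2)
robot.goto(P(-.24,-.06,.16),R)
robot.gripper_to(.01)
print(robot.current_time())
b=cams.camera("top")
for d in cams.trace("phone_center","top"):
    if d['extent'][0]>370:
        pts=np.argwhere(d['pixels'])[:,::-1].astype(np.float32);r=cv2.minAreaRect(pts)
        print(w2h(q,unproj("top",cv2.boxPoints(r),.024)).round(4).tolist(),d['confidence'])
cv2.imwrite("pics/s3.png",cv2.resize(b[130:280,350:500],(600,600))[:,:,::-1])
```

```text
[-0.0948 -0.0652  0.0191] [ 0.26 -0.57  0.98]
[-0.0949 -0.0445  0.0182] [-0.62 -0.72 -0.17]
[-0.095 -0.043  0.018] [-0.4   0.16  0.3 ]
[-0.095 -0.041  0.018] [-0.1   0.91  0.31]
[-0.095  -0.0389  0.018 ] [-0.7   0.18  0.6 ]
[-0.095  -0.0369  0.0181] [-0.49 -0.05  0.28]
[-0.095  -0.0349  0.0181] [ 0.56 -0.57  0.07]
19.3333
[[-0.1492, 0.024, 0.024], [-0.0406, 0.0199, 0.024], [-0.0421, -0.0273, 0.024], [-0.1504, -0.0227, 0.024]] 0.84
```

View pics/s3.png

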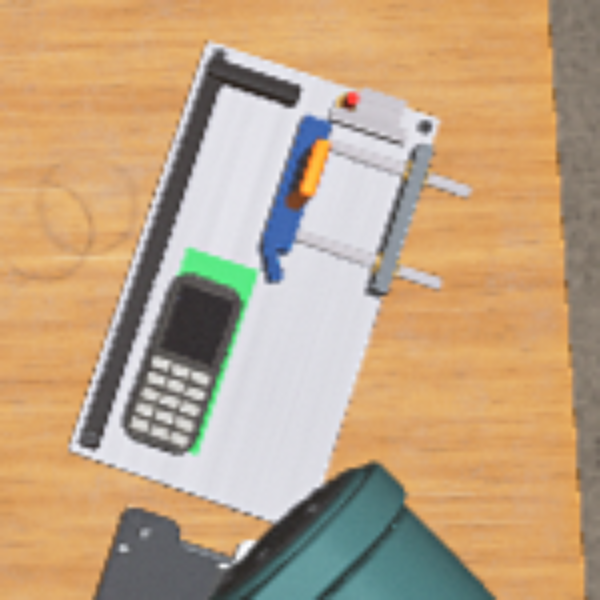

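Run:
```python
from h import *
y=.001
robot.goto(P(-.185,y,.10),R)
robot.line_to(P(-.185,y,.018),feed=.12)
robot.line_to(P(-.157,y,.018),feed=.06);print(th(),fh())
for x in np.arange(-.147,-.065,.01):
    robot.line_to(P(x,y,.018),feed=.06);print(th(),fh())
    if fh()[0]<-8:break
print(robot.current_time())
a=cams.camera("scene");b=cams.camera("top")
cv2.imwrite("pics/s4.png",np.hstack([cv2.resize(a[120:270,170:340],(400,353)),cv2.resize(b[130:280,350:500],(400,353))])[:,:,::-1])
```

```text
[-0.1568  0.0011  0.0178] [ 0.46 -0.12  0.18]
[-0.1466  0.001   0.018 ] [-0.17 -0.03 -0.69]
[-0.1365  0.001   0.0181] [-0.53  0.13 -0.25]
[-0.1266  0.001   0.018 ] [-0.69 -0.56  0.53]
[-0.1166  0.001   0.018 ] [-0.24 -0.36  0.35]
[-0.1066  0.001   0.018 ] [ 0.11  0.29 -0.17]
[-0.0966  0.001   0.018 ] [-0.53 -0.53 -0.47]
[-0.0866  0.001   0.018 ] [0.97 0.82 0.21]
[-0.0765  0.001   0.018 ] [0.06 0.96 0.1 ]
[-0.0665  0.001   0.018 ] [ 0.02 -0.44 -0.16]
24.225
```

View pics/s4.png

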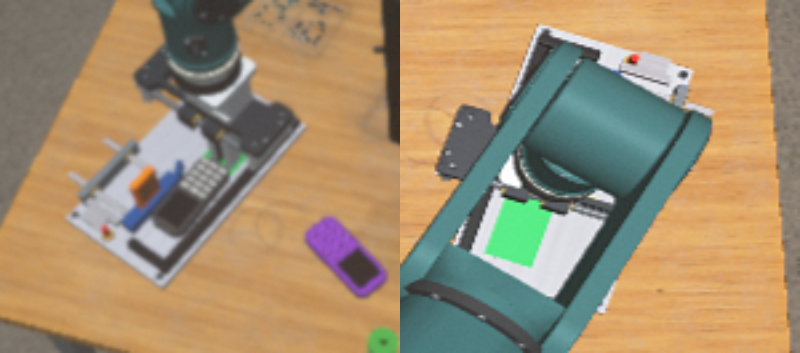

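The phone has entered the nest between fence and jaw (left panel, about 185,200), and the pin is still up at (105,230). I keep pushing until it meets the back stop.

Run:
```python
from h import *
y=.001
for x in np.r_[np.arange(-.0625,-.044,.004),np.arange(-.044,-.027,.001)]:
    robot.line_to(P(x,y,.018),feed=.05);f=fh();print(th(),f)
    if f[0]<-4:break
a=cams.camera("scene")
robot.line_to(P(x-.03,y,.018),feed=.1)
robot.line_to(P(x-.03,y,.12),feed=.2)
robot.goto(P(-.26,-.06,.18),R)
print(robot.current_time(),fh())
b=cams.camera("scene");c=cams.camera("top")
for d in cams.trace("phone_center","top"):
    if d['extent'][0]>370:
        pts=np.argwhere(d['pixels'])[:,::-1].astype(np.float32);r=cv2.minAreaRect(pts)
        print(w2h(q,unproj("top",cv2.boxPoints(r),.024)).round(4).tolist(),d['confidence'])
cv2.imwrite("pics/s5.png",np.hstack([cv2.resize(b[120:270,170:340],(400,400)),cv2.resize(c[130:260,350:480],(400,400))])[:,:,::-1])
```

```text
[-0.0623  0.001   0.018 ] [ 1.   -0.29 -0.17]
[-0.0583  0.001   0.018 ] [-0.52  0.03 -0.23]
[-0.0542  0.001   0.018 ] [-0.21 -0.36 -0.37]
[-0.0502  0.001   0.018 ] [-1.29 -0.79  0.15]
[-0.0463  0.001   0.018 ] [ 0.7  -0.49 -0.73]
[-0.0439  0.001   0.018 ] [-0.86  0.59 -1.01]
[-0.043  0.001  0.018] [-0.81  0.44  0.06]
[-0.042   0.001   0.0179] [-0.92  0.33 -0.08]
[-0.041  0.001  0.018] [-0.88  0.8   0.02]
[-0.0399  0.0011  0.018 ] [-0.21  0.61  0.03]
[-0.039   0.0011  0.018 ] [-1.22  0.86  1.11]
[-0.0381  0.0011  0.0179] [-1.99  0.39  0.87]
[-0.0374  0.0011  0.0179] [-4.78  0.45  3.1 ]
29.5833 [-0.05  0.08  0.69]
[[-0.032, 0.0225, 0.024], [0.0776, 0.0271, 0.024], [0.0797, -0.021, 0.024], [-0.0296, -0.025, 0.024]] 0.76
```

View pics/s5.png

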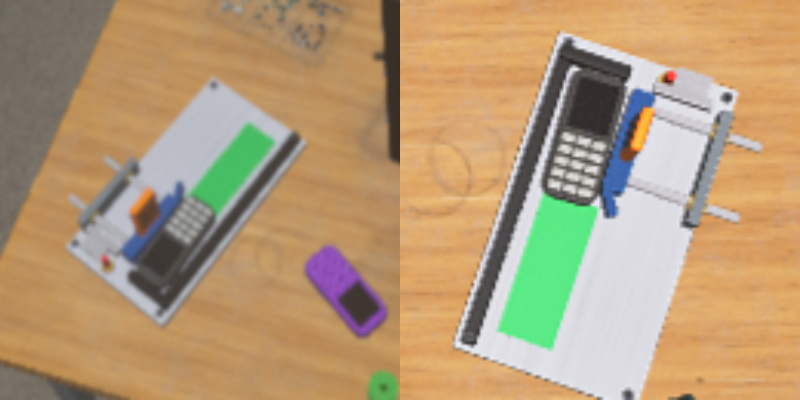

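Run:
```python
from workcell import job
print(job.hand_in())
```

```text
the job is handed in; nothing more can be done
None
```

The black phone is in the nest against the back stop, the jaw is parked open on the raised red pin, and the job is handed in. It took about 30 s of the 61 s allowed, and no verdict was reported.

**What I did:**
1. I pushed the orange tab about 32 mm past first contact and let it go. The force fell from about 5.4 N to zero with the jaw still open, as it should when it rests on the pin.
2. I nudged the phone about 3 mm towards the fence so it would clear the jaw.
3. I pushed it along the bed until the force rose to 4.8 N at the back stop, then pulled the arm clear.

**Last checks:**
- **Phone position:** in the last top picture its centre is at about x = 24 mm, y = 1 mm in the holder frame, against x = 26 mm for fully home. It is turned about 0.04 rad (limit 0.12).
- **Phone flatness:** it looks flat between fence and jaw, judged by eye only.
- **Jaw and pin:** both pictures show the jaw parked and the pin up.
- **Other things:** no move went near the grey phone, dish or spool. I did not measure them again at the end.

**One disagreement:** my fitted holder pose is 2 to 3 mm off. The tab was touched that much further to the holder's -y than predicted, and the stop about 1.5 mm early. I relied on the contact forces for the final positions.

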